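# Seat the sample tube in the reader and hold its recessed reset button down

## Robot

A 6-joint arm with a two-finger parallel gripper is mounted at the origin on a cart in front of the work surface, level with it; the furniture and walls round the work are solid. World frame = base frame: x ahead of the robot, y to its left, z up, the work surface at z = 0. Lengths are in m, angles in rad, forces in N, time in s.
With the tool pointing down it reaches from about 0.35 to 0.725 m from the base axis. Payload 4.3 kg.
Tool frame: the origin (TCP) lies at the centre of the arm's flange, where the gripper is bolted on; the fingertips stand arm.tip_extent ahead of it and the grasp point (between the pads) lies 155 mm ahead of it (arm.tip_extent is the distance from the TCP to the fingertips, in m); z points along the fingers, y is the line along which they close (so a half turn about z gives the same grasp; the last joint's range is limited). The gripper opens to 85 mm and grips with 20 to 120 N. Pads are 22 mm wide; open, the fingers measure 114 mm over their backs; the gripper's body (76 mm by 85 mm) begins 54 mm behind the grasp point. The pads swing forward as they close: fully open they stand 13 mm farther back than shut.
Start: joints at [1.198, 0.377, 0.081, 1.274, 0, 1.46], TCP at [0.149, 0.555, 0.405] pointing down, gripper open.
Joint ranges: [-2.72, 2.72], [-0.84, 1.66], [-1.02, 1.22], [-1.77, 2.12], [-1.37, 1.28], [-3.14, 3.14]. Speed limits (rad/s): [2.57, 2.57, 3.14, 3.14, 3.14, 3.14].

## Interface

Orientations are given as a unit quaternion [w, x, y, z].
In Python, from rig import arm, vision gives the robot as it stands.
- The arm moves only by the tool servo_tool, never from a script. Its argument "motion" is a list of rows, each a list of 2 entries, a list of its own where there are three numbers: the shift along the tool's x, y, z in mm, then the turn about the tool's z in degrees. A call has 1 to 8 rows; each row shifts and turns the commanded pose from where the row before left it, along the tool's axes as they then stand; what a row does not reach is not made up. A row lasts 1/10 s, in which the tool goes at most 50 mm and 8.59 degrees, less where a joint would pass 70% of its speed; a pose out of reach is approached as far as the arm can. A call with a gripper value outside its range is refused whole. "gripper" is the closure in counts, from 0 (fully open) to 255 (shut), set as the call begins (left out, the last holds). The fingers move at their own pace and stop on an object; the grip force is fixed at half the most. Time passes only in rows, so rows that do not move let the fingers close. It gives the time, the measured TCP pose, the force, the opening and the grip force at its end, in the units of the state.
- arm.get_obs(): the state, without advancing time (a new reading comes with each control period).
- vision.grab_frame(name): name is "scene" or "side" or "wrist"; returns (picture, depth): 480x640x3 uint8, red, green, blue; 480x640 float32, m along the optical axis (not along the pixel's ray), 0 where there is no reading.
- vision.calibration(name): a dict with "fx", "fy", "cx", "cy" (pixels), "extrinsics" (4x4, takes a point from camera to world coordinates); the wrist camera has in their place "mount" (4x4, takes a point from camera to tool coordinates, whose origin is the TCP and whose axes are the flange's). Camera axes: x right, y down, z forward; pixel columns grow to the right and rows downward; lengths in m; the calibration is good to about 2 mm. A picture is of the moment at which its call begins: read the wrist's pose just before it. calibration takes no time and is no camera call.
- arm.job_done(): hands the job in; it is judged then, once.
The state is a dict: "clock": time; "qpos": joint angles; "joint_vel": joint speeds; "effort": joint torques, N m; "tcp_pos": TCP position; "ee_rot": TCP orientation; "force": force on the tool from outside, world axes, zero at the start; "torque": the same for the moment, N m; "gripper_width": finger opening in m; "finger_force": force on a finger pad.
Only numpy, scipy, OpenCV 4.12 (cv2) and the standard library are available. Lean on these libraries where they do the work, as an engineer would, in place of code of your own. Each camera call takes 0.05 s, during which the arm holds its last target. There are 200 camera calls.

## Task

Take the capped sample tube from the metal stand, seat it fully down and upright in the tube well of the grey bench reader and let go of it. Then draw the slim black pen from the wooden block and, with the pen's lower end through the reader's wider round hole, push the recessed reset button down; the program finishes while still gripping the pen upright and holding the button all the way down, with only the pen, not the hand, touching the reader. Do not press the button before the tube is seated, and leave the tape roll, beaker and petri dish where they are.

Things in the scene. Friction and masses are not known exactly. Their poses are not given: they have to be found in the camera images.
- reader: Grey bench tube reader with pale side cheeks, a fixed box 110 mm (x) by 180 mm (y) by 60 mm high with a dark display on its front (-x) face. Origin: centre of its underside on the bench; z up; turned about z by up to 0.35 rad. Its flat top has two holes: the tube well at y = +45 mm, 16 mm wide, with a steel trim ring, and the wider reset hole at y = -45 mm, 20 mm wide, with a black plastic ring. Both mouths have a 2 mm chamfer.
- well_mouth (a point): Centre of the mouth of the tube well, level with the reader's top (60 mm above the bench). The well is 16 mm in diameter and 40 mm deep; the tube goes in with its cap up and then stands 41 mm above the reader's top.
- well_floor (a point): Centre of the flat floor of the tube well, 40 mm below its mouth.
- reset_mouth (a point): Centre of the mouth of the reset hole, level with the reader's top (60 mm above the bench). The hole is 20 mm in diameter; the button lies 25 mm below the mouth.
- button_top (a point): Centre of the flat top of the white reset button, 17 mm in diameter, at the bottom of the reset hole; it moves down with the button.
- reset_button (a joint): Travel of the reset button in m: 0 = up, 0.006 = fully down against its stop. A spring returns it: 3 N starts it moving down, 6 N holds it fully down.
- tube_stand: Fixed aluminium tube stand 44 mm (x) by 100 mm (y) by 40 mm high, origin at the centre of its underside, z up. Three bores 16 mm wide and 30 mm deep in a row along y, 32 mm apart; the tube stands in the middle one. Stand and wooden block stand on either side of the reader; which is on which side varies.
- tube: Sample tube with a cap, 81 mm long, 15 g (varies), loose, standing cap up. Origin: centre of its lower end; z along the tube to the cap. Glass 12.4 mm in diameter; cap 15.8 mm in diameter from 63 to 81 mm above the origin. In the stand its lower end is 10 mm above the bench.
- wood_block: Fixed drilled wooden block 34 x 34 mm, 56 mm high, origin at the centre of its underside, z up. A square bore 18 mm wide from the top down to a floor 4 mm above the bench; the pen stands in it.
- pen: Slim black pen, 145 mm long, 12 g, loose, standing upright in the wooden block with its lower end 4 mm above the bench. Origin: centre of its lower end (the end that presses); z along the pen to its upper end. It is gripped as a 10 x 10 mm square bar whose sides are parallel to its x and y, and at the start to the sides of the wooden block.
- tape_roll: Bystander: roll of tape lying flat, 75 mm wide, 24 mm high, loose. Origin: centre of its underside.
- beaker: Bystander: small clear beaker, 53 mm wide, 67 mm high, loose. Origin: centre of its underside.
- petri_dish: Bystander: petri dish, 62 mm wide, 15 mm high, loose. Origin: centre of its underside.

How it is judged:
By the outcome, as a careful person would: the job done as asked, in the order asked, and still so for the second after the job is handed in, while the arm keeps its last pose, push and grip.
It also fails if it takes over 64 s, if anything falls off the work surface, if the arm or the gripper's body presses on something with over 40 N, if the wrist force passes 120 N, or if a joint passes its speed limit or range.

## Working session

There is one attempt and no reset: what is moved stays moved. The work goes in short steps, Python scripts to look and compute and a tool call to move; the robot and the scene stay as the last step left them, time stands still between calls to the robot, and variables do not carry over. Pictures are saved under pics/ and viewed, at most 11 in all, crops included, and the job is handed in when it is done.

Besides the shell and the picture viewer there is one more tool, called after ">>>" by a JSON object that holds its "op" and its "data", one argument or row to a line. servo_tool: Moves the arm, as the interface text tells. Its arguments: {"type":"object","properties":{"motion":{"type":"array"},"gripper":{"type":"number"}},"required":["motion"]}

```bash
mkdir -p pics; ls
cat > h.py <<'E'
import numpy as np, cv2
from rig import arm, vision
from scipy.spatial.transform import Rotation as R
def T(o):
    q=o['ee_rot']; M=np.eye(4); M[:3,:3]=R.from_quat([q[1],q[2],q[3],q[0]]).as_matrix(); M[:3,3]=o['tcp_pos']; return M
def grab(n):
    o=arm.get_obs(); p,d=vision.grab_frame(n); c=vision.calibration(n)
    E=np.array(c['extrinsics']) if 'extrinsics' in c else T(o)@np.array(c['mount'])
    np.savez('%s.npz'%n,p=p,d=d,E=E,k=[c['fx'],c['fy'],c['cx'],c['cy']])
    return p,d
def load(n):
    return np.load('%s.npz'%n)
def cloud(n):
    f=load(n); d=f['d']; fx,fy,cx,cy=f['k']; v,u=np.mgrid[:480,:640]
    P=np.stack([(u-cx)/fx*d,(v-cy)/fy*d,d],-1)@f['E'][:3,:3].T+f['E'][:3,3]
    P[d==0]=np.nan; return P
def onplane(n,u,v,z):
    f=load(n); fx,fy,cx,cy=f['k']; r=f['E'][:3,:3]@np.array([(u-cx)/fx,(v-cy)/fy,1]); o=f['E'][:3,3]
    return o+r*(z-o[2])/r[2]
E
python3 - <<'E'
from h import *
o=arm.get_obs(); print({k:np.round(v,4) for k,v in o.items()}, arm.tip_extent); print(T(o).round(3))
for n in ['scene','side','wrist']:
    p,d=grab(n); cv2.imwrite(f'pics/{n}0.png',p[:,:,::-1]); print(n,load(n)['E'].round(3).tolist(),load(n)['k'])
E
```

```text
pics
{'clock': np.float64(0.0), 'qpos': array([1.1977, 0.3781, 0.0796, 1.2744, 0.    , 1.4605]), 'joint_vel': array([-0.0017, -0.0014, -0.0001, -0.0005,  0.0003,  0.0007]), 'effort': array([ 2.40000e-03, -4.63598e+01,  2.69881e+01,  2.07000e-02,
        1.00000e-04, -0.00000e+00]), 'tcp_pos': array([0.1493, 0.555 , 0.4038]), 'ee_rot': array([-2.000e-04,  1.310e-01,  9.914e-01, -1.000e-03]), 'force': array([-0.1881, -0.1821,  0.2372]), 'torque': array([-0.0789,  0.0068,  0.0277]), 'finger_force': np.float64(0.0), 'gripper_width': np.float64(0.0855)} 0.1734
[[-0.966  0.26  -0.001  0.149]
 [ 0.26   0.966 -0.002  0.555]
 [ 0.    -0.002 -1.     0.404]
 [ 0.     0.     0.     1.   ]]
scene [[0.921, -0.165, 0.353, 0.13], [-0.39, -0.414, 0.823, -0.942], [0.01, -0.895, -0.445, 0.57], [0.0, 0.0, 0.0, 1.0]] [602.79201554 602.79201554 320.62781106 245.2083379 ]
side [[-0.808, -0.285, 0.516, -0.202], [-0.589, 0.354, -0.727, 1.081], [0.024, -0.891, -0.453, 0.731], [0.0, 0.0, 0.0, 1.0]] [599.50701207 599.50701207 320.67915118 238.8253431 ]
wrist [[0.259, 0.918, 0.3, 0.073], [0.966, -0.246, -0.082, 0.576], [-0.001, 0.31, -0.951, 0.373], [0.0, 0.0, 0.0, 1.0]] [338.47889    338.47889    316.87164749 233.73948099]
```

View pics/scene0.png

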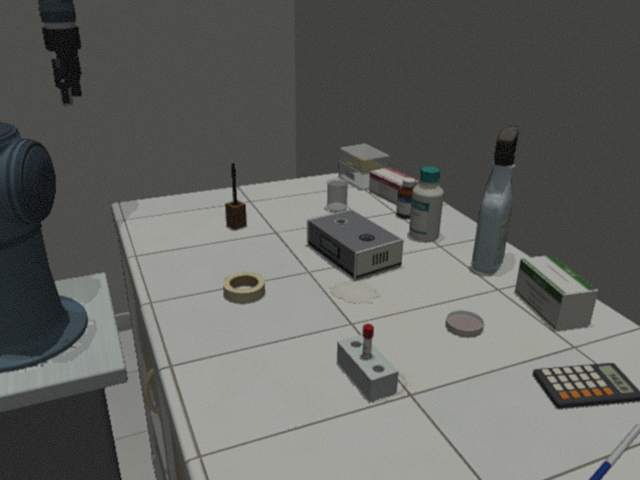

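View pics/side0.png

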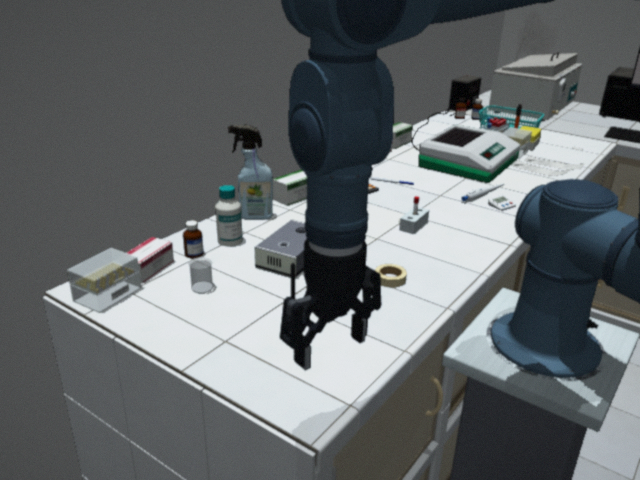

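The scene view shows the stand at (367,365) with the red cap at (368,328), and the reader at (353,240) with the well at (343,221) and the reset hole at (367,238). The block is at (235,215), with the pen's top at (234,165). The side view is mostly hidden by the arm.

Run:
```python
from h import *
P=cloud('scene')
for nm,u,v,z in [('cap',368,326,.091),('stand L',339,343,.04),('stand back',353,338,.04),('stand R',397,379,.04),('stand front',370,388,.04),('well',342,221.5,.06),('reset',367,238,.06),('pen top',234,165,.149),('block',235,205,.056)]:
    print(nm,onplane('scene',u,v,z).round(4),P[int(v)+1,int(u)].round(4))
def fit(m,nm):
    q=P[m][:,:2].astype(np.float32); r=cv2.minAreaRect(q*1000); print(nm,m.sum(),np.round(r[0]+r[1]+(r[2],),1), np.nanmedian(P[m],0).round(4))
z=P[...,2]; x=P[...,0]; y=P[...,1]
near=lambda c,r:(np.hypot(x-c[0],y-c[1])<r)
c=onplane('scene',356,231,.06); fit(near(c,.13)&(abs(z-.06)<.006),'reader')
c=onplane('scene',367,360,.04); fit(near(c,.06)&(abs(z-.04)<.006),'stand')
c=onplane('scene',235,205,.056); fit(near(c,.04)&(abs(z-.056)<.006),'block')
c=onplane('scene',234,165,.149); fit(near(c,.05)&(z>.075)&(z<.16),'pen')
c=onplane('scene',368,326,.091); fit(near(c,.03)&(z>.06)&(z<.1),'tube')
```

```text
cap [ 0.472  -0.3167  0.091 ] [ 0.47   -0.3205  0.0922]
stand L [ 0.448  -0.2739  0.04  ] [ 0.4472 -0.2757  0.0396]
stand back [ 0.4729 -0.2702  0.04  ] [ 0.4712 -0.2736  0.0408]
stand R [ 0.4869 -0.3797  0.04  ] [ 0.4951 -0.3671  0.0263]
stand front [ 0.4442 -0.3824  0.04  ] [ 0.4517 -0.3692  0.0257]
well [0.6179 0.0852 0.06  ] [0.6218 0.0935 0.0547]
reset [ 0.6303 -0.0041  0.06  ] [0.6334 0.0014 0.0548]
pen top [0.4417 0.2579 0.149 ] [0.4429 0.2629 0.145 ]
block [0.4396 0.2609 0.056 ] [0.4365 0.2494 0.0586]
reader 2395 [620.7  39.6 115.3 186.7   9.1] [0.6175 0.0265 0.0609]
stand 1351 [ 470.8 -319.2   46.7  102.7    3. ] [ 0.466  -0.3306  0.0408]
block 143 [440.5 265.4  35.6  41.5  18.6] [0.4382 0.2591 0.0559]
pen 151 [440.  263.6  12.5   9.6  76.2] [0.4397 0.2635 0.1141]
tube 234 [ 470.6 -319.4   17.    15.3   37.9] [ 0.4685 -0.3229  0.0813]
```

>>> {"op": "servo_tool", "data": {
  "motion": [
    [[-44, -25, 0], 0],
    [[-44, -25, 0], 0],
    [[-44, -25, 0], 0],
    [[-44, -25, 0], 0],
    [[-44, -25, 0], 0],
    [[-44, -25, 0], 0],
    [[-44, -25, 0], 0],
    [[-44, -25, 0], 0]
  ],
  "gripper": 0
}}

```text
clock: 0.95
tcp_pos: [0.4349, 0.2724, 0.4046]
ee_rot: [-0.0, 0.131, 0.991, 0.0]
force: [0.6, 0.4, 0.6]
gripper_width: 0.0853
finger_force: 0.0
```

Run:
```python
from h import *
o=arm.get_obs(); print(o['tcp_pos'],o['joint_vel'].round(3),o['clock'])
p,d=grab('wrist'); cv2.imwrite('pics/w1.png',p[:,:,::-1])
P=cloud('wrist'); z=P[...,2]
for nm,m in [('blk',abs(z-.056)<.005),('pentop',(z>.12)&(z<.16))]:
    m&=np.hypot(P[...,0]-.44,P[...,1]-.263)<.045
    q=P[m][:,:2].astype(np.float32); print(nm,m.sum(),cv2.minAreaRect(q*1000),P[m].mean(0), np.nanmax(P[m],0),np.argwhere(m).mean(0))
```

```text
[0.4348773  0.27236056 0.40458088] [-0.941  0.192  0.25   0.052  0.002 -0.935] 0.95
blk 791 ((441.9151916503906, 267.745849609375), (33.963741302490234, 34.226295471191406), 18.89689826965332) [0.43871165 0.26878042 0.05568192] [0.45867623 0.28879573 0.06084595] [214.12515803 313.06953224]
pentop 253 ((441.10174560546875, 268.383544921875), (9.325374603271484, 7.9104156494140625), 46.32545852661133) [0.43965992 0.26862498 0.13962372] [0.44551326 0.27262707 0.15006684] [244.81818182 312.06324111]
```

```bash
cat >> h.py <<'E'
def blk():
    P=cloud('wrist'); z=P[...,2]
    for nm,m in [('blk',abs(z-.056)<.005),('pentop',(z>.11)&(z<.16))]:
        m&=np.hypot(P[...,0]-.44,P[...,1]-.263)<.045
        q=P[m][:,:2].astype(np.float32); print(nm,m.sum(),np.round(sum(map(lambda t:t if isinstance(t,tuple) else (t,),cv2.minAreaRect(q*1000)),()),1),np.median(P[m],0).round(4), np.nanmax(P[m],0).round(4))
E
python3 - <<'E'
from h import *
for i in range(4): vision.grab_frame('side')
o=arm.get_obs(); print(o['tcp_pos'],o['joint_vel'].round(3),o['clock'],T(o)[:2,:2])
p,d=grab('wrist'); cv2.imwrite('pics/w1.png',p[:,:,::-1]); blk()
E
```

```text
[0.43372066 0.27393976 0.40436253] [ 0.035 -0.007 -0.004 -0.001 -0.001 -0.001] 1.2 [[-0.96544247  0.26061345]
 [ 0.26061351  0.96544321]]
blk 789 [441.9 267.8  34.1  34.2  19.1] [0.4378 0.2711 0.0558] [0.4589 0.2889 0.0601]
pentop 296 [440.9 267.8   9.1   7.8  77.6] [0.4389 0.2687 0.1402] [0.4454 0.2724 0.1505]
```

View pics/w1.png

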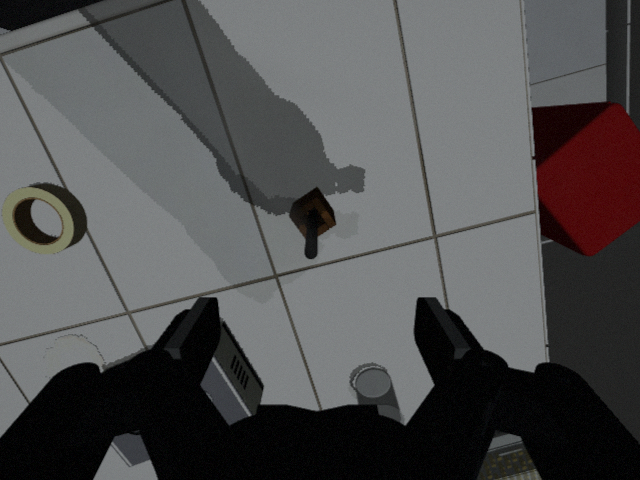

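The wrist view shows the block at (313,212), the pen's top at (311,252), the beaker at (372,385) and the tape at (40,220). The pen is near (0.441, 0.268) and the block's yaw is 19°. Next I go to the tube.

>>> {"op": "servo_tool", "data": {
  "motion": [
    [[-12, -35, 0], 0],
    [[-12, -35, 0], 0],
    [[-12, -35, 0], 0],
    [[-12, -35, 0], 0],
    [[-12, -35, 0], 0],
    [[-12, -35, 0], 0],
    [[-12, -35, 0], 0],
    [[-12, -35, 0], 0]
  ]
}}

```text
clock: 2.05
tcp_pos: [0.4534, -0.0209, 0.4048]
ee_rot: [0.0, 0.129, 0.992, 0.0]
force: [0.7, 0.3, -0.5]
gripper_width: 0.0853
finger_force: 0.0
```

>>> {"op": "servo_tool", "data": {
  "motion": [
    [[-16, -46, 5], 0],
    [[-16, -46, 5], 0],
    [[-16, -46, 10], 0],
    [[-16, -46, 10], 0],
    [[-16, -46, 10], 0],
    [[-16, -46, 10], 0],
    [[0, 0, 0], 0],
    [[0, 0, 0], 0]
  ]
}}

```text
clock: 2.85
tcp_pos: [0.4752, -0.312, 0.3539]
ee_rot: [-0.001, 0.131, 0.991, 0.001]
force: [1.1, -0.5, -0.6]
gripper_width: 0.0852
finger_force: 0.0
```

```bash
cat >> h.py <<'E'
def tube(c,z0=.076,z1=.1):
    P=cloud('wrist'); z=P[...,2]
    m=(z>z0)&(z<z1)&(np.hypot(P[...,0]-c[0],P[...,1]-c[1])<.03)
    q=P[m]; (x,y),r=cv2.minEnclosingCircle((q[:,:2]*1000).astype(np.float32)); print('n',m.sum(),'circ',round(x,1),round(y,1),'r',round(r,1),'mean',q.mean(0).round(4),'zmax',q[:,2].max().round(4),'px',np.argwhere(m).mean(0).round(0))
def go(o,x,y):
    M=T(o); print('tool shift mm',(M[:3,:3].T@(np.array([x,y,o['tcp_pos'][2]])-o['tcp_pos'])*1000).round(1))
E
python3 - <<'E'
from h import *
vision.grab_frame('side')
o=arm.get_obs(); print(o['tcp_pos'],o['joint_vel'].round(3),o['clock'],T(o).round(4),o['qpos'])
p,d=grab('wrist'); cv2.imwrite('pics/w2.png',p[:,:,::-1]); tube((.4705,-.3195)); tube((.4705,-.3195),.085)
P=cloud('wrist'); m=(abs(P[...,2]-.04)<.005)&(np.hypot(P[...,0]-.47,P[...,1]+.32)<.07); print(cv2.minAreaRect((P[m][:,:2]*1000).astype(np.float32)))
E
```

```text
[ 0.47525662 -0.31114454  0.35442467] [ 0.018 -0.023 -0.01  -0.001 -0.002 -0.001] 2.9 [[-9.661e-01  2.580e-01 -7.000e-04  4.753e-01]
 [ 2.580e-01  9.661e-01  1.400e-03 -3.111e-01]
 [ 1.000e-03  1.200e-03 -1.000e+00  3.544e-01]
 [ 0.000e+00  0.000e+00  0.000e+00  1.000e+00]] [-6.91484151e-01  3.81685848e-01 -4.34031451e-02  1.14714662e+00
  6.36519430e-04 -4.30549596e-01]
n 419 circ 471.5 -317.5 r 7.8 mean [ 0.4702 -0.317   0.089 ] zmax 0.0926 px [233. 305.]
n 352 circ 471.6 -317.6 r 7.7 mean [ 0.471  -0.3173  0.0905] zmax 0.0926 px [235. 305.]
((471.92877197265625, -317.6731262207031), (44.73783874511719, 100.26544952392578), 3.3754518032073975)
```

View pics/w2.png

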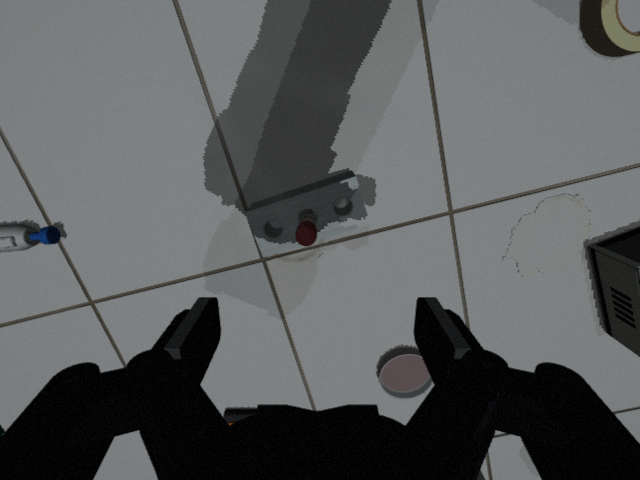

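The cap is at (305,235) in the picture, at world (0.4716, -0.3175). Its radius of 7.8 mm and top at about 0.092 m match the given sizes. I descend and grip.

>>> {"op": "servo_tool", "data": {
  "motion": [
    [[2, -7, 0], 0],
    [[0, 0, 20], 0],
    [[0, 0, 26], 0],
    [[0, 0, 26], 0],
    [[0, 0, 24], 0],
    [[0, 0, 20], 0],
    [[0, 0, 0], 0],
    [[0, 0, 0], 0]
  ]
}}

```text
clock: 3.75
tcp_pos: [0.4712, -0.3182, 0.2393]
ee_rot: [-0.0, 0.13, 0.991, 0.0]
force: [-0.2, -0.3, 0.7]
gripper_width: 0.0854
finger_force: 0.0
```

Run:
```python
from h import *
o=arm.get_obs(); print(o['tcp_pos'],o['joint_vel'].round(3),o['clock'],o['force'])
grab('wrist'); tube((.4715,-.3175)); tube((.4715,-.3175),.085); go(o,.4716,-.3175)
```

```text
[ 0.47117367 -0.3182479   0.23933002] [-0.005 -0.017  0.033 -0.     0.     0.001] 3.75 [-0.17650549 -0.3234481   0.73307428]
n 1536 circ 471.5 -317.5 r 7.9 mean [ 0.4692 -0.3168  0.0879] zmax 0.0928 px [321. 316.]
n 1164 circ 471.6 -317.5 r 7.9 mean [ 0.4702 -0.317   0.0902] zmax 0.0928 px [327. 317.]
tool shift mm [-0.2  0.8  0. ]
```

>>> {"op": "servo_tool", "data": {
  "motion": [
    [[0, 1, 2], 0],
    [[0, 0, 0], 0],
    [[0, 0, 0], 0],
    [[0, 0, 0], 0],
    [[0, 0, 0], 0],
    [[0, 0, 0], 0],
    [[0, 0, 0], 0],
    [[0, 0, 0], 0]
  ],
  "gripper": 255
}}

```text
clock: 4.6
tcp_pos: [0.4715, -0.3181, 0.237]
ee_rot: [0.0, 0.131, 0.991, -0.0]
force: [-1.0, 0.1, 3.5]
gripper_width: 0.0138
finger_force: 58.4
```

>>> {"op": "servo_tool", "data": {
  "motion": [
    [[0, 0, -10], 0],
    [[0, 0, -20], 0],
    [[0, 0, -20], 0],
    [[0, 0, -20], 0],
    [[0, 0, -20], 0],
    [[0, 0, -20], 0],
    [[0, 0, -15], 0],
    [[0, 0, 0], 0]
  ]
}}

```text
clock: 5.4
tcp_pos: [0.4719, -0.3184, 0.3643]
ee_rot: [0.002, 0.131, 0.991, -0.001]
force: [0.8, -1.4, -0.4]
gripper_width: 0.0138
finger_force: 58.5
```

Run:
```python
from h import *
o=arm.get_obs(); print(o['tcp_pos'],o['clock'],o['force'],o['gripper_width'],o['finger_force'])
p,d=grab('wrist'); s,_=grab('scene')
a=cv2.resize(p[240:480,200:440],(480,480)); b=cv2.resize(s[150:390,300:450],(300,480)); cv2.imwrite('pics/g1.png',np.hstack([a,b])[:,:,::-1])
```

```text
[ 0.47194164 -0.31840752  0.36434915] 5.4 [ 0.79853134 -1.36213162 -0.41314376] 0.013796979492279579 58.47349226474762
```

View pics/g1.png

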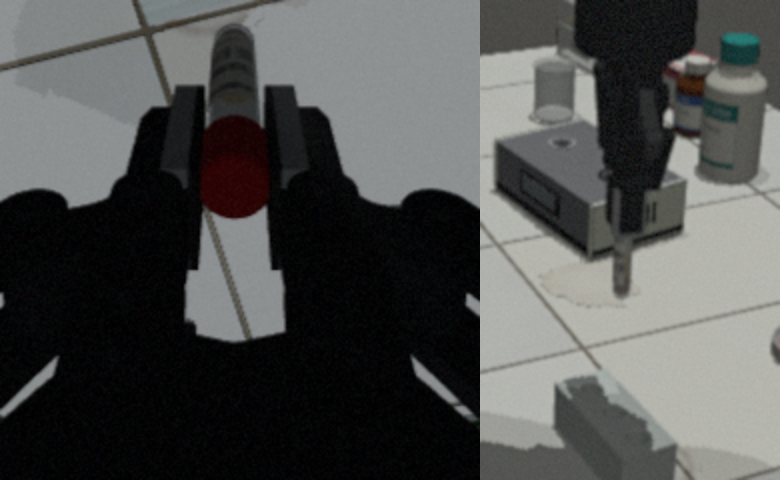

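The tube is held square and upright between the pads, with the cap at (235,165) in the crop. Next I go beside the well and look at it.

>>> {"op": "servo_tool", "data": {
  "motion": [
    [[-5, 42, 0], 0],
    [[-5, 42, 0], 0],
    [[-5, 42, 0], 0],
    [[-5, 42, 0], 0],
    [[-5, 42, 0], 0],
    [[-5, 42, 0], 0],
    [[-5, 42, 0], 0],
    [[-5, 42, 0], 0]
  ]
}}

```text
clock: 6.3
tcp_pos: [0.5971, -0.0021, 0.3601]
ee_rot: [-0.001, 0.131, 0.991, -0.0]
force: [1.3, -0.7, -0.1]
gripper_width: 0.0138
finger_force: 58.5
```

>>> {"op": "servo_tool", "data": {
  "motion": [
    [[0, 0, 0], 0],
    [[0, 0, 0], 0],
    [[0, 0, 0], 0]
  ]
}}

```text
clock: 6.6
tcp_pos: [0.5968, -0.0046, 0.3607]
ee_rot: [-0.001, 0.131, 0.991, -0.0]
force: [-0.7, -1.2, 0.8]
gripper_width: 0.0139
finger_force: 58.6
```

Run:
```python
from h import *
o=arm.get_obs(); print(o['tcp_pos'],o['joint_vel'].round(3),o['clock'],T(o)[:3,:3].round(4).tolist())
p,d=grab('wrist'); cv2.imwrite('pics/w3.png',p[:,:,::-1])
P=cloud('wrist'); m=(abs(P[...,2]-.06)<.004)&(np.hypot(P[...,0]-.62,P[...,1]-.04)<.12); print(m.sum(),cv2.minAreaRect((P[m][:,:2]*1000).astype(np.float32)),np.median(P[m],0))
# tube axis
t=o['tcp_pos']; q=P[(np.hypot(P[...,0]-t[0],P[...,1]-t[1])<.03)&(P[...,2]>t[2]-.24)&(P[...,2]<t[2]-.10)]
for a in np.arange(.14,.235,.01):
    s=q[abs(t[2]-q[:,2]-a)<.005]; 
    if len(s): print(round(a,3),len(s),(T(o)[:3,:3].T@(s.mean(0)-t)*1000).round(1),s[:,:2].std(0).round(4))
```

```text
[ 0.59675017 -0.0045608   0.36074992] [-0.016 -0.009  0.003  0.002  0.002  0.   ] 6.6 [[-0.9655, 0.2606, -0.002], [0.2606, 0.9655, -0.0002], [0.0019, -0.0007, -1.0]]
23314 ((622.4380493164062, 40.881980895996094), (112.17732238769531, 180.71710205078125), 9.056944847106934) [0.61062162 0.05525186 0.05997429]
0.14 1329 [  5.1   0.9 139.1] [0.007 0.01 ]
0.15 2143 [  4.6   0.9 148.4] [0.0053 0.0092]
0.16 1009 [  7.9   0.9 159.5] [0.0038 0.0116]
0.17 466 [  6.7   0.9 168.8] [0.0036 0.0082]
0.18 245 [  4.9   0.6 179.5] [0.0016 0.0035]
0.19 197 [  5.    0.7 189.9] [0.0016 0.0034]
0.2 159 [  5.1   0.5 199.9] [0.0016 0.0034]
0.21 126 [  4.9   0.6 209.5] [0.0016 0.0035]
0.22 83 [  4.7   0.9 218.6] [0.0015 0.0032]
```

View pics/w3.png

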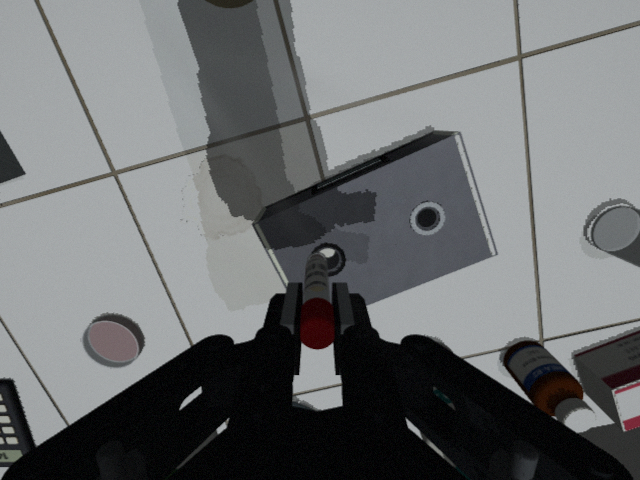

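The wrist view shows the well ring at (428,218), the reset ring at (329,258) half behind the tube, and the tube hanging straight. I check the ring against the fitted rectangle.

Run:
```python
from h import *
p=load('wrist')['p']; c=p[195:243,403:453]; g=cv2.cvtColor(c,cv2.COLOR_RGB2GRAY)
m=(g>150).astype(np.uint8); cs,_=cv2.findContours(m,cv2.RETR_EXTERNAL,cv2.CHAIN_APPROX_NONE); k=max(cs,key=cv2.contourArea); e=cv2.fitEllipse(k); print('ring',e)
u,v=e[0][0]+403,e[0][1]+195; print(u,v,onplane('wrist',u,v,.06)); print('428,218',onplane('wrist',428,218,.06), onplane('wrist',329,258,.06))
d=(g<60).astype(np.uint8); cs,_=cv2.findContours(d,cv2.RETR_EXTERNAL,cv2.CHAIN_APPROX_NONE)
for k in cs:
    if cv2.contourArea(k)>60: e=cv2.fitEllipse(k); print('dark',e,onplane('wrist',e[0][0]+403,e[0][1]+195,.058))
o=arm.get_obs(); go(o,.6153,.0853)
```

```text
Traceback (most recent call last):
ValueError: max() iterable argument is empty
```

Run:
```python
from h import *
p=load('wrist')['p']; c=p[195:243,403:453]; g=cv2.cvtColor(c,cv2.COLOR_RGB2GRAY); print(g.min(),g.max(),np.median(g))
t=(int(g.max())+int(np.median(g)))//2
for nm,m in [('ring',g>t),('dark',g<np.median(g)*.6)]:
    cs,_=cv2.findContours(m.astype(np.uint8),cv2.RETR_EXTERNAL,cv2.CHAIN_APPROX_NONE); k=max(cs,key=len); e=cv2.fitEllipse(k); print(nm,len(k),e,onplane('wrist',e[0][0]+403,e[0][1]+195,.06))
print('428,218',onplane('wrist',428,218,.06), onplane('wrist',329,258,.06))
o=arm.get_obs(); go(o,.6153,.0853)
```

```text
12 150 88.0
ring 93 ((24.30978775024414, 23.107955932617188), (30.50843620300293, 34.136619567871094), 52.47689437866211) [0.61570277 0.08582072 0.06      ]
dark 53 ((23.28995704650879, 22.393457412719727), (17.342878341674805, 19.692758560180664), 62.667781829833984) [0.61487754 0.0851072  0.06      ]
428,218 [0.61575951 0.08638638 0.06      ] [ 0.62893027 -0.00146782  0.06      ]
tool shift mm [ 5.7 91.9 -0. ]
```

>>> {"op": "servo_tool", "data": {
  "motion": [
    [[1.4, 23, 0], 0],
    [[1.4, 23, 0], 0],
    [[1.4, 23, 0], 0],
    [[1.4, 22.5, 0], 0],
    [[0, 0, 20], 0],
    [[0, 0, 20], 0],
    [[0, 0, 14], 0],
    [[0, 0, 0], 0]
  ]
}}

```text
clock: 7.45
tcp_pos: [0.6144, 0.0845, 0.3052]
ee_rot: [-0.002, 0.132, 0.991, -0.0]
force: [-0.4, 0.3, 0.2]
gripper_width: 0.0137
finger_force: 58.6
```

>>> {"op": "servo_tool", "data": {
  "motion": [
    [[0, 0, 0], 0],
    [[0, 0, 0], 0],
    [[0, 0, 0], 0]
  ]
}}

```text
clock: 7.75
tcp_pos: [0.6161, 0.0856, 0.3089]
ee_rot: [0.001, 0.131, 0.991, 0.0]
force: [0.5, 0.2, -0.9]
gripper_width: 0.0139
finger_force: 58.6
```

Run:
```python
from h import *
o=arm.get_obs(); print(o['tcp_pos'],o['joint_vel'].round(3),o['clock'],o['force']); go(o,.6153,.0849)
p,d=grab('wrist'); s,_=grab('side'); a=cv2.resize(p[180:360,230:410],(540,540),interpolation=cv2.INTER_CUBIC); cv2.imwrite('pics/w4.png',a[:,:,::-1])
P=cloud('wrist');M=T(o);t=o['tcp_pos']
q=(P[150:420,250:400].reshape(-1,3)-t)@M[:3,:3]; q=q[np.hypot(q[:,0],q[:,1])<.012]
for z in (.19,.205,.215,.22,.224,.228): s=q[abs(q[:,2]-z)<.003]; print(z,len(s),(s.mean(0)*1000).round(1))
```

```text
[0.61611105 0.08556235 0.3089368 ] [ 0.004  0.001 -0.003 -0.001 -0.    -0.   ] 7.75 [ 0.53684292  0.18243958 -0.87209329]
tool shift mm [ 0.6 -0.9 -0. ]
0.19 123 [  5.    0.6 189.9]
0.205 89 [  4.9   0.5 205. ]
0.215 62 [  4.7   0.6 215.3]
0.22 62 [  4.7   0.7 219.4]
0.224 11 [  4.1  -0.6 221.9]
0.228 0 [nan nan nan]<stdin>:6: RuntimeWarning: Mean of empty slice.
  ret = um.true_divide(
```

View pics/w4.png

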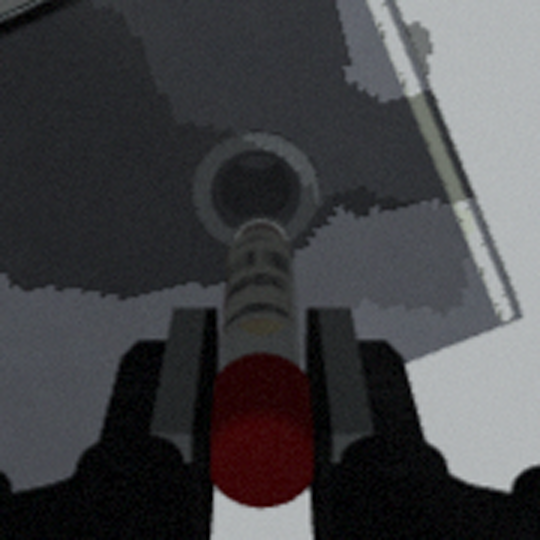

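Crop: the ring centre is at about (256,189), i.e. full-frame (315.3,243), and the tube's end is at (261,225), just above the mouth.

Run:
```python
from h import *
o=arm.get_obs(); w=onplane('wrist',315.3,243,.06); print(w, (T(o)[:3,:3].T@(w-o['tcp_pos'])*1000).round(1))
```

```text
[0.61536043 0.08599567 0.06      ] [ 1.000e+00 -1.000e-01  2.486e+02]
```

>>> {"op": "servo_tool", "data": {
  "motion": [
    [[0.8, -0.8, 0], 0],
    [[0, 0, 6], 0],
    [[0, 0, 8], 0],
    [[0, 0, 8], 0],
    [[0, 0, 8], 0],
    [[0, 0, 8], 0],
    [[0, 0, 8], 0],
    [[0, 0, 0], 0]
  ]
}}

```text
clock: 8.65
tcp_pos: [0.614, 0.0853, 0.26]
ee_rot: [-0.001, 0.131, 0.991, -0.0]
force: [-0.4, -0.1, 0.3]
gripper_width: 0.0135
finger_force: 58.6
```

>>> {"op": "servo_tool", "data": {
  "motion": [
    [[0, 0, 5], 0],
    [[0, 0, 5], 0],
    [[0, 0, 3], 0],
    [[0, 0, 0], 0],
    [[0, 0, 0], 0]
  ]
}}

```text
clock: 9.15
tcp_pos: [0.6147, 0.0854, 0.2488]
ee_rot: [0.0, 0.131, 0.991, 0.0]
force: [-0.3, -0.4, -0.4]
gripper_width: 0.0138
finger_force: 58.6
```

>>> {"op": "servo_tool", "data": {
  "motion": [
    [[0, 0, 1], 0],
    [[0, 0, 1], 0],
    [[0, 0, 0.5], 0],
    [[0, 0, 0], 0],
    [[0, 0, 0], 0]
  ]
}}

```text
clock: 9.65
tcp_pos: [0.615, 0.0854, 0.247]
ee_rot: [0.001, 0.131, 0.991, 0.0]
force: [-0.9, -0.3, 5.7]
gripper_width: 0.014
finger_force: 59.2
```

Contact came at the expected height, so I release.

>>> {"op": "servo_tool", "data": {
  "motion": [
    [[0, 0, -0.5], 0],
    [[0, 0, 0], 0],
    [[0, 0, 0], 0],
    [[0, 0, 0], 0],
    [[0, 0, 0], 0],
    [[0, 0, 0], 0],
    [[0, 0, 0], 0],
    [[0, 0, 0], 0]
  ],
  "gripper": 0
}}

```text
clock: 10.45
tcp_pos: [0.6147, 0.0854, 0.2467]
ee_rot: [-0.0, 0.131, 0.991, 0.0]
force: [-0.3, -0.8, 0.3]
gripper_width: 0.0854
finger_force: 0.0
```

>>> {"op": "servo_tool", "data": {
  "motion": [
    [[0, 0, -10], 0],
    [[0, 0, -20], 0],
    [[0, 0, -25], 0],
    [[0, 0, -25], 0],
    [[0, 0, -25], 0],
    [[0, 0, -20], 0],
    [[0, 0, 0], 0],
    [[0, 0, 0], 0]
  ]
}}

```text
clock: 11.25
tcp_pos: [0.6148, 0.0854, 0.3724]
ee_rot: [0.001, 0.131, 0.991, 0.0]
force: [0.0, -0.0, -0.9]
gripper_width: 0.0853
finger_force: 0.0
```

Run:
```python
from h import *
o=arm.get_obs(); print(o['tcp_pos'],o['clock'],o['gripper_width'],T(o)[:3,:3].round(4).tolist(),o['qpos'])
p,d=grab('wrist'); cv2.imwrite('pics/w5.png',p[:,:,::-1])
tube((.615,.085),.085,.12); tube((.615,.085),.095,.12); tube((.615,.085),.07,.12)
P=cloud('wrist'); m=(abs(P[...,2]-.06)<.004)&(np.hypot(P[...,0]-.62,P[...,1]-.04)<.12); print(m.sum(),cv2.minAreaRect((P[m][:,:2]*1000).astype(np.float32)))
```

```text
[0.61481908 0.08540592 0.372372  ] 11.25 0.08531657089015195 [[-0.9657, 0.2597, 0.0017], [0.2597, 0.9657, 0.0001], [-0.0016, 0.0006, -1.0]] [3.58579952e-02 4.80889068e-01 1.56423039e-01 1.24466949e+00
 6.96193469e-05 2.98600959e-01]
n 406 circ 615.5 85.9 r 7.9 mean [0.6139 0.0864 0.0987] zmax 0.1034 px [232. 316.]
n 335 circ 615.6 85.8 r 7.8 mean [0.6147 0.0862 0.1005] zmax 0.1034 px [233. 316.]
n 454 circ 615.5 85.9 r 7.9 mean [0.6135 0.0865 0.0962] zmax 0.1034 px [230. 316.]
23022 ((622.3741455078125, 40.741241455078125), (112.0250015258789, 181.24618530273438), 9.058806419372559)
```

View pics/w5.png

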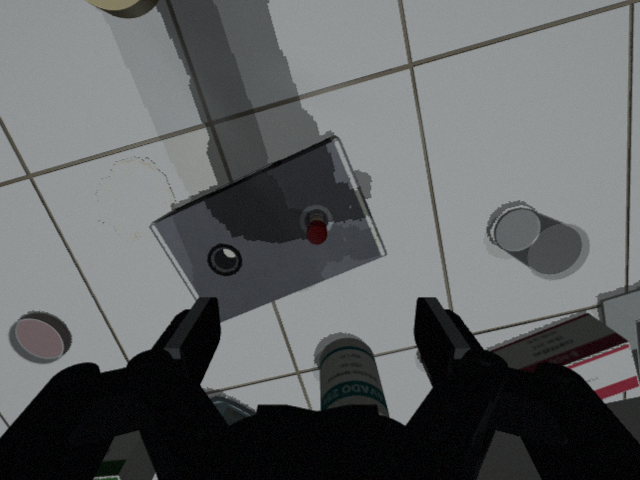

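The tube is seated: the cap is centred at (0.6155, 0.0859) with its top about 41 mm over the reader, and the reset ring is at (225,259). Next I rotate to the block's yaw and go to the pen.

>>> {"op": "servo_tool", "data": {
  "motion": [
    [[0, 0, 0], -8.5],
    [[0, 0, 0], -8.5],
    [[0, 0, 0], -8.5],
    [[0, 0, 0], -8.5],
    [[17, 38, 0], 0],
    [[17, 38, 0], 0],
    [[17, 38, 0], 0],
    [[17, 38, 0], 0]
  ]
}}

```text
clock: 12.1
tcp_pos: [0.4993, 0.2077, 0.3701]
ee_rot: [-0.001, -0.164, 0.986, -0.0]
force: [0.3, 0.3, 0.1]
gripper_width: 0.0854
finger_force: 0.0
```

>>> {"op": "servo_tool", "data": {
  "motion": [
    [[17, 38, 0], 0],
    [[17, 38, 0], 0],
    [[0, 0, 0], 0],
    [[0, 0, 0], 0],
    [[0, 0, 0], 0]
  ]
}}

```text
clock: 12.6
tcp_pos: [0.4445, 0.2674, 0.371]
ee_rot: [-0.0, -0.164, 0.986, -0.0]
force: [-0.3, 0.1, 0.2]
gripper_width: 0.0853
finger_force: 0.0
```

Run:
```python
from h import *
print('reset ring',onplane('wrist',225,259,.06))
o=arm.get_obs(); print(o['tcp_pos'],o['clock'],T(o)[:3,:3].round(4).tolist(),o['qpos'])
p,d=grab('wrist'); cv2.imwrite('pics/w6.png',p[:,:,::-1]); blk(); go(o,.4415,.268)
P=cloud('wrist');m=(P[...,2]>.06)&(P[...,2]<.16)&(np.hypot(P[...,0]-.44,P[...,1]-.265)<.03)
for z in np.arange(.065,.16,.01): s=P[m&(abs(P[...,2]-z)<.005)]; print(round(z,3),len(s),(s.mean(0)*1000).round(1))
```

```text
reset ring [ 0.6295621  -0.00246803  0.06      ]
[0.44446786 0.26738724 0.37097422] 12.6 [[-0.9461, -0.324, -0.0008], [-0.324, 0.9461, -0.0008], [0.001, -0.0005, -1.0]] [ 4.19353761e-01  2.76188586e-01 -1.49973706e-01  1.14569966e+00
 -4.03272542e-04  8.93824068e-02]
blk 998 [441.9 267.5  33.7  33.9  18.9] [0.4384 0.265  0.0558] [0.4628 0.2882 0.0609]
pentop 399 [441.2 267.5   8.4   9.4   9.9] [0.4391 0.2666 0.1404] [0.4459 0.2722 0.1501]
tool shift mm [2.6 1.5 0. ]
0.065 32 [438.7 266.4  65.2]
0.075 38 [438.7 266.5  74.8]
0.085 43 [438.5 266.5  85.2]
0.095 48 [438.6 266.5  95.7]
0.105 45 [438.8 266.3 105.6]
0.115 58 [438.8 266.5 114.9]
0.125 62 [438.6 266.4 124.8]
0.135 75 [438.4 266.7 135.1]
0.145 203 [440.6 267.1 146.4]
0.155 1 [441.7 269.1 150.1]
```

>>> {"op": "servo_tool", "data": {
  "motion": [
    [[2.3, 1.1, 0], 0],
    [[0, 0, 20], 0],
    [[0, 0, 25], 0],
    [[0, 0, 25], 0],
    [[0, 0, 22], 0],
    [[0, 0, 18], 0],
    [[0, 0, 0], 0],
    [[0, 0, 0], 0]
  ]
}}

```text
clock: 13.45
tcp_pos: [0.4419, 0.2677, 0.2618]
ee_rot: [-0.0, -0.164, 0.986, -0.0]
force: [0.1, -0.3, 0.5]
gripper_width: 0.0853
finger_force: 0.0
```

Run:
```python
from h import *
o=arm.get_obs(); print(o['tcp_pos'],o['clock'],o['force']); p,d=grab('wrist'); blk(); go(o,.442,.2677)
```

```text
[0.44191939 0.26772339 0.26181476] 13.45 [ 0.13760492 -0.27119067  0.54178062]
blk 2370 [441.7 267.6  34.7  34.1  19.1] [0.4378 0.265  0.0558] [0.4629 0.2886 0.0609]
pentop 6209 [435.3 260.4  26.3  89.8  30.2] [0.4456 0.2279 0.1366] [0.4674 0.3026 0.16  ]
tool shift mm [-0.1 -0.  -0. ]
```

>>> {"op": "servo_tool", "data": {
  "motion": [
    [[0, 0, 2], 0],
    [[0, 0, 0], 0],
    [[0, 0, 0], 0],
    [[0, 0, 0], 0],
    [[0, 0, 0], 0],
    [[0, 0, 0], 0],
    [[0, 0, 0], 0],
    [[0, 0, 0], 0]
  ],
  "gripper": 255
}}

```text
clock: 14.3
tcp_pos: [0.4417, 0.2683, 0.2599]
ee_rot: [0.0, -0.165, 0.986, 0.0]
force: [-0.3, 0.2, 2.2]
gripper_width: 0.0087
finger_force: 58.4
```

>>> {"op": "servo_tool", "data": {
  "motion": [
    [[0, 0, -10], 0],
    [[0, 0, -20], 0],
    [[0, 0, -25], 0],
    [[0, 0, -25], 0],
    [[0, 0, -25], 0],
    [[0, 0, -20], 0],
    [[0, 0, 0], 0],
    [[0, 0, 0], 0]
  ]
}}

```text
clock: 15.1
tcp_pos: [0.4417, 0.2682, 0.385]
ee_rot: [0.001, -0.165, 0.986, 0.0]
force: [0.7, 0.1, -0.3]
gripper_width: 0.009
finger_force: 58.3
```

```bash
cat >> h.py <<'E'
def pen(o):
    P=cloud('wrist');M=T(o);t=o['tcp_pos']
    q=(P.reshape(-1,3)-t)@M[:3,:3]; q=q[np.hypot(q[:,0],q[:,1])<.02]
    for z in np.arange(.12,.27,.01): 
        s=q[abs(q[:,2]-z)<.003]
        if len(s): print(round(z,3),len(s),(np.median(s,0)*1000).round(1),(s.min(0)*1000).round(1)[:2],(s.max(0)*1000).round(1)[:2])
    print('zmax',np.sort(q[q[:,2]<.27][:,2])[-5:].round(4))
E
python3 - <<'E'
from h import *
o=arm.get_obs(); print(o['tcp_pos'],o['clock'],o['force'],o['gripper_width']); p,d=grab('wrist'); pen(o); s,_=grab('scene'); go(o,.6295,-.0035)
cv2.imwrite('pics/w7.png',np.hstack([cv2.resize(p[150:390,220:420],(400,480)),cv2.resize(s[80:260,160:310],(400,480))])[:,:,::-1])
E
```

```text
[0.4417257  0.26823439 0.3849981 ] 15.1 [ 0.7454741   0.09465584 -0.27419792] 0.008970646898675345
0.12 1276 [ 1.090e+01 -1.000e-01  1.199e+02] [-11.2 -16.9] [12.4 16.6]
0.13 1056 [ 10.7   0.  129.1] [-13.1 -16.5] [13.4 16.6]
0.14 667 [  8.    0.7 140.1] [-11.5 -17.3] [11.2 18.3]
0.15 677 [  6.4   0.7 149.9] [  1.1 -17.3] [11.  18.5]
0.16 571 [  6.4   0.3 160. ] [  0.6 -17.5] [10.9 18.5]
0.17 240 [  4.6   0.3 168.9] [  1.2 -15.5] [10.7 16.5]
0.18 94 [  3.8   0.5 179.9] [ 1.5 -3.6] [4.8 4.7]
0.19 85 [  3.8   0.3 190.1] [ 0.9 -4. ] [5.  4.9]
0.2 77 [  3.8   0.8 199.7] [-0.1 -4.2] [4.9 5.2]
0.21 65 [  3.8   0.8 209.7] [-0.4 -4.4] [4.6 4.8]
0.22 57 [3.7e+00 2.0e-01 2.2e+02] [ 0.7 -4.1] [4.8 5. ]
0.23 47 [3.700e+00 2.000e-01 2.298e+02] [ 0.5 -4.3] [5.  4.6]
0.24 45 [3.700e+00 1.000e-01 2.401e+02] [ 1.6 -3.9] [4.6 4.8]
0.25 38 [  3.9   0.5 250.1] [ 0.9 -4. ] [4.7 4.9]
zmax [0.2533 0.2534 0.2534 0.2538 0.254 ]
tool shift mm [-8.94e+01 -3.18e+02  1.00e-01]
```

View pics/w7.png

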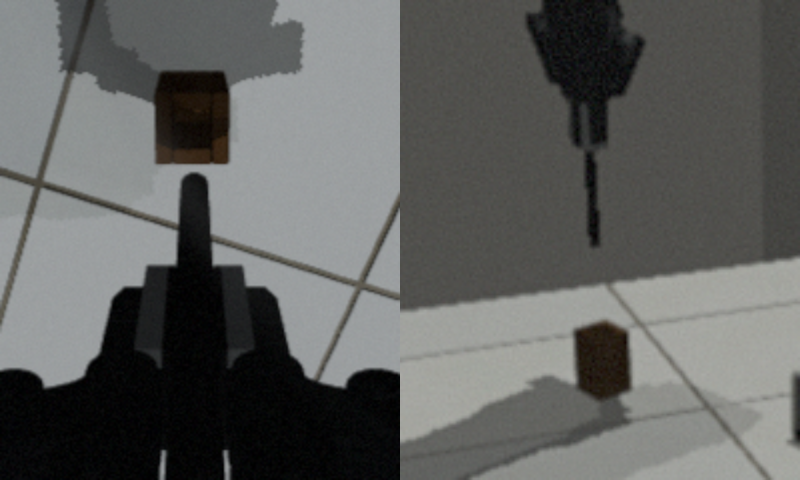

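The pen is held straight and upright, and the block is empty. Now to the reset hole.

>>> {"op": "servo_tool", "data": {
  "motion": [
    [[-11, -39.8, 0], 0],
    [[-11, -39.8, 0], 0],
    [[-11, -39.8, 0], 0],
    [[-11, -39.8, 0], 0],
    [[-11, -39.8, 0], 0],
    [[-11, -39.8, 0], 0],
    [[-11, -39.8, 0], 0],
    [[-11, -39.8, 0], 0]
  ]
}}

```text
clock: 16.0
tcp_pos: [0.6285, -0.0059, 0.383]
ee_rot: [-0.001, -0.164, 0.986, 0.0]
force: [0.5, -0.1, 0.8]
gripper_width: 0.0085
finger_force: 58.5
```

>>> {"op": "servo_tool", "data": {
  "motion": [
    [[0, 0, 15], 0],
    [[0, 0, 15], 0],
    [[0, 0, 15], 0],
    [[0, 0, 10], 0],
    [[0, 0, 0], 0],
    [[0, 0, 0], 0],
    [[0, 0, 0], 0]
  ]
}}

```text
clock: 16.7
tcp_pos: [0.6285, -0.0043, 0.3305]
ee_rot: [0.001, -0.165, 0.986, -0.0]
force: [-0.0, 0.1, 0.2]
gripper_width: 0.0088
finger_force: 58.5
```

Run:
```python
from h import *
o=arm.get_obs(); print(o['tcp_pos'],o['clock'],o['force'],o['gripper_width'],T(o)[:3,:3].round(4).tolist()); p,d=grab('wrist'); pen(o); go(o,.6295,-.0035)
cv2.imwrite('pics/w8.png',cv2.resize(p[150:350,210:410],(600,600),interpolation=cv2.INTER_CUBIC)[:,:,::-1])
```

```text
[ 0.62848386 -0.00426461  0.330471  ] 16.7 [-0.00902597  0.11000197  0.16133732] 0.008837619631686121 [[-0.9458, -0.3248, 0.0013], [-0.3248, 0.9458, -0.0], [-0.0012, -0.0005, -1.0]]
0.12 1288 [ 10.9  -0.2 120. ] [-10.9 -16.7] [12.6 16.7]
0.13 1071 [1.070e+01 1.000e-01 1.291e+02] [-12.8 -16.7] [13.4 17.1]
0.14 652 [  9.3   0.7 140.2] [ -9.7 -17.3] [11.1 18.4]
0.15 689 [  6.4   0.4 149.9] [  0.8 -17.5] [11.3 18.5]
0.16 559 [  6.3   1.2 160. ] [  1.2 -17.3] [10.9 18.5]
0.17 238 [  4.4   0.3 169. ] [  1.1 -15.5] [10.8 16.5]
0.18 100 [  3.6   0.8 180.2] [ 1.4 -3.7] [5.1 4.7]
0.19 83 [  3.7   0.3 190. ] [ 0.9 -3.9] [4.8 5. ]
0.2 71 [3.800e+00 2.000e-01 2.002e+02] [-0.  -4.2] [4.8 5.2]
0.21 67 [3.900e+00 2.000e-01 2.099e+02] [-0.6 -4.4] [4.8 4.8]
0.22 56 [  3.8   0.8 220. ] [ 0.4 -4.1] [4.7 5.1]
0.23 49 [3.900e+00 2.000e-01 2.298e+02] [-0.2 -4.3] [4.8 5.2]
0.24 41 [3.9e+00 1.0e-01 2.4e+02] [ 1.7 -3.9] [4.9 4.8]
0.25 38 [  3.7   0.5 250.2] [ 0.9 -4. ] [4.9 5. ]
0.27 1432 [  3.8  -0.7 270.5] [-18.8 -19.5] [19.9 19.6]
zmax [0.27 0.27 0.27 0.27 0.27]
tool shift mm [-1.2  0.4  0. ]
```

View pics/w8.png

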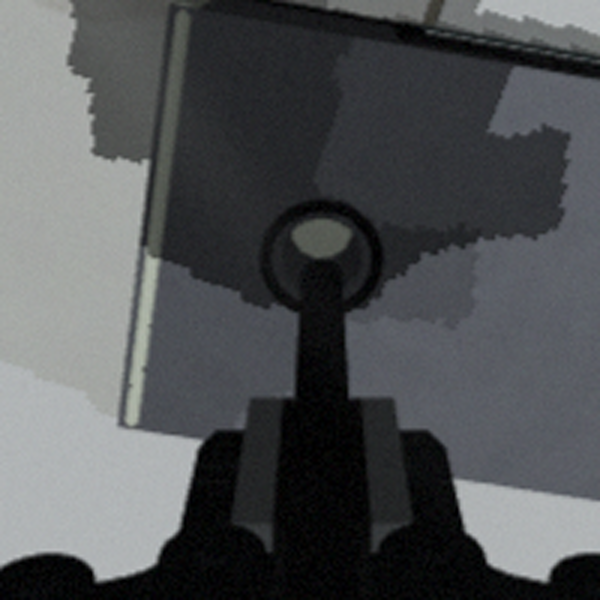

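The ring centre is at about (321.5,256) in the crop, i.e. full-frame (317.2,235.3), with the white button visible inside. The pen's end is at (322,262), nearly over the hole.

Run:
```python
from h import *
o=arm.get_obs(); w=onplane('wrist',317.2,235.3,.06); print(w, (T(o)[:3,:3].T@(w-o['tcp_pos'])*1000).round(1))
```

```text
[ 0.62928327 -0.00311191  0.06      ] [ -0.7   1.1 270.7]
```

>>> {"op": "servo_tool", "data": {
  "motion": [
    [[-0.3, 0.4, 0], 0],
    [[0, 0, 6], 0],
    [[0, 0, 7], 0],
    [[0, 0, 8], 0],
    [[0, 0, 8], 0],
    [[0, 0, 6], 0],
    [[0, 0, 0], 0],
    [[0, 0, 0], 0]
  ]
}}

```text
clock: 17.55
tcp_pos: [0.6283, -0.0039, 0.2945]
ee_rot: [-0.0, -0.165, 0.986, 0.0]
force: [-0.5, 0.0, 0.6]
gripper_width: 0.0088
finger_force: 58.5
```

>>> {"op": "servo_tool", "data": {
  "motion": [
    [[0, 0, 2], 0],
    [[0, 0, 2], 0],
    [[0, 0, 2], 0],
    [[0, 0, 0], 0],
    [[0, 0, 0], 0]
  ]
}}

```text
clock: 18.05
tcp_pos: [0.6286, -0.0039, 0.2893]
ee_rot: [0.001, -0.165, 0.986, -0.0]
force: [-0.5, 0.6, 3.9]
gripper_width: 0.0085
finger_force: 58.7
```

>>> {"op": "servo_tool", "data": {
  "motion": [
    [[0, 0, 1.5], 0],
    [[0, 0, 1.5], 0],
    [[0, 0, 1.5], 0],
    [[0, 0, 1], 0],
    [[0, 0, 0], 0],
    [[0, 0, 0], 0],
    [[0, 0, 0], 0]
  ]
}}

```text
clock: 18.75
tcp_pos: [0.6287, -0.0039, 0.2848]
ee_rot: [0.001, -0.165, 0.986, -0.0]
force: [-2.3, 0.8, 11.6]
gripper_width: 0.0089
finger_force: 60.1
```

>>> {"op": "servo_tool", "data": {
  "motion": [
    [[0, 0, 0.7], 0],
    [[0, 0, 0], 0],
    [[0, 0, 0], 0],
    [[0, 0, 0], 0],
    [[0, 0, 0], 0]
  ]
}}

```text
clock: 19.25
tcp_pos: [0.6287, -0.0039, 0.2848]
ee_rot: [0.001, -0.165, 0.986, -0.0]
force: [-2.4, 0.3, 14.7]
gripper_width: 0.0086
finger_force: 60.4
```

Run:
```python
from h import *
o=arm.get_obs(); print(o['tcp_pos'],o['clock'],o['force'],o['gripper_width'],T(o)[:3,:3].round(4).tolist()); p,d=grab('wrist'); pen(o); tube((.6155,.0855),.085,.12)
for i in range(6): vision.grab_frame('side'); o=arm.get_obs(); print(o['tcp_pos'][2],o['force'])
s,_=grab('scene'); cv2.imwrite('pics/end.png',np.hstack([cv2.resize(p[140:340,210:460],(500,400)),cv2.resize(s[150:290,280:420],(300,400))])[:,:,::-1])
```

```text
[ 0.62870268 -0.00389269  0.28477807] 19.25 [-2.35985346  0.25316523 14.6558015 ] 0.00863539520482589 [[-0.9458, -0.3247, 0.0028], [-0.3247, 0.9458, -0.0002], [-0.0026, -0.0011, -1.0]]
0.12 1290 [1.090e+01 1.000e-01 1.199e+02] [-10.  -16.8] [12.8 16.8]
0.13 1060 [ 10.7  -0.3 129.2] [-13.3 -16.8] [13.7 16.6]
0.14 661 [  8.7   0.7 140.1] [-12.6 -17.2] [11.2 18.3]
0.15 688 [  6.4   0.7 149.9] [  1.  -17.4] [11.2 18.5]
0.16 571 [  6.4   0.3 160.1] [  1.1 -17.5] [11.  18.5]
0.17 243 [  4.6   0.8 168.9] [  0.9 -15.5] [10.8 16.5]
0.18 97 [  3.9   0.8 179.7] [ 1.6 -3.7] [4.8 4.7]
0.19 92 [  3.9   0.2 190. ] [ 0.8 -4. ] [5.2 5. ]
0.2 84 [  3.9   0.8 200.2] [ 0.1 -4.2] [5.  5.2]
0.21 58 [  4.    0.8 210.1] [ 1.5 -3.8] [4.7 4.8]
0.22 73 [  4.1   0.8 220.6] [ -3.6 -18.7] [13.3 13.1]
0.23 127 [-3.000e+00  2.000e-01  2.292e+02] [-9.5 -9.9] [ 9.3 10.8]
0.24 82 [ -5.1  -0.8 239.2] [-9.1 -9.8] [ 4.9 10. ]
0.25 33 [ -7.4  -5.5 250. ] [-9.  -8.9] [-4.4  9.1]
0.26 24 [ -7.8  -5.3 259.8] [-9.2 -8.5] [-5.5  8.1]
zmax [0.2615 0.2623 0.2629 0.2632 0.2635]
n 1103 circ 616.1 84.8 r 8.6 mean [0.6142 0.083  0.0971] zmax 0.1028 px [309. 481.]
0.28481454312020893 [-2.75150421  0.82412984 13.93258228]
0.28480674006834755 [-3.03575811 -0.06204923 14.54013744]
0.28478964345769525 [-2.69930348 -0.33522367 13.34115327]
0.2847678151512633 [-2.42649067  1.12811853 14.60268823]
0.2847538878762826 [-2.67466398 -0.73387358 13.8556106 ]
0.28476446343364065 [-2.80225168  0.57350515 14.64784733]
```

View pics/end.png

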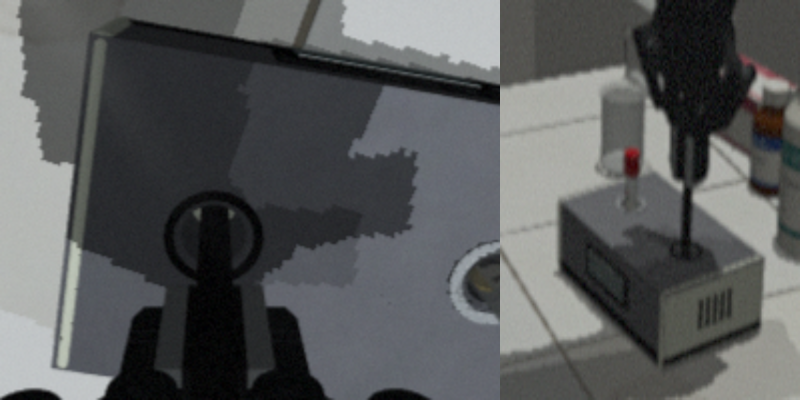

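The pen stands in the ring at (213,237) with the button down. Adding 0.7 mm of command raised the force to 14 N with no further travel, so it is on its stop. The tube is upright in the well. I hand in.

```bash
python3 -c "
from rig import arm; print(arm.job_done())"
```

```text
the job is handed in; nothing more can be done
None
```

The tube is seated upright in the well and released, and the gripped pen holds the reset button down on its stop at about 14 N; the job was handed in at about 20 s on the robot's clock.

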